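Turn the desk outlet's cap onto its pin and press it flush

ROBOT

A 6-joint arm with a two-finger parallel gripper is mounted at the origin on the work surface; the furniture and walls round the work are solid. World frame = base frame: x ahead of the robot, y to its left, z up, the work surface at z = 0. Lengths are in mm, angles in rad, forces in N, time in s.
With the tool pointing down it reaches from about 350 to 975 mm from the base axis. Payload 7.1 kg.
Tool frame: the origin (TCP) lies at the very end of the fingers, on their centre line; the grasp point (between the pads) lies 19 mm behind it (ctrl.pinch_z is the z of the grasp point in the tool frame, in mm); z points along the fingers, y is the direction in which the jaws open and shut (so a half turn about z gives the same grasp; the last joint's range is limited). The gripper opens to 88 mm and grips with 3 to 60 N. Pads are 20 mm wide; open, the fingers measure 115 mm over their backs; the gripper's body (75 mm by 178 mm) begins 61 mm behind the grasp point.
Start: joints at [1.261, 0.423, 1.63, -0, 1.089, -0.019], TCP at [179.167, 598.752, 222.675] pointing down, gripper open.
Joint ranges: [-3, 3], [-0.9, 2.11], [0.09, 2.58], [-1.31, 4.45], [0.11, 2.69], [-2.54, 2.54]. Speed limits (rad/s): [2.39, 2.39, 3.01, 3.14, 3.14, 3.14].

INTERFACE

Orientations are given as a rotation vector (axis times angle).
In Python, from workcell import get_obs, optics, ctrl gives the robot as it stands.
- The arm moves only by the shell command python3 -m jog 'ROWS'. ROWS is a JSON object of lists of equal length, an entry for each row: "delta_rot": the turn, a rotation vector about the tool's x, y, z in rad, a list of three; "translation": the shift along the tool's x, y, z in mm, a list of three; "hand": the opening, from -1 (shut) to 1 (fully open). In form: {"delta_rot": [[rx, ry, rz], ...], "translation": [[x, y, z], ...], "hand": [hand, ...]}. A call has 1 to 5 rows; each row is the pose to reach, as a shift and turn from the pose commanded when the call began, along the tool's axes at that moment; what a row does not reach only later rows make up. A row lasts 1/10 s, in which the tool goes at most 50 mm and 8.59 degrees, less where a joint would pass 70% of its speed; a pose out of reach is approached as far as the arm can. A call with a gripper value outside its range is refused whole. The fingers move at their own pace and stop on an object; the grip force is fixed at half the most. Time passes only in rows, so rows that repeat a pose let the fingers close. It gives the time, the measured TCP pose, the force and the opening at its end, in the units of the state.
- get_obs(): the state, without advancing time (a new reading comes with each control period).
- optics.get_image(name): name is "scene" or "top"; returns the picture (384x512x3 uint8, red, green, blue); there is no depth.
- optics.calibration(name): a dict with "intrinsics" (3x3 intrinsics, pixels), "cam_to_world" (4x4, takes a point from camera to world coordinates). Camera axes: x right, y up, looking along -z (the intrinsics and any distortion apply to the point x, -y, -z); pixel columns grow to the right and rows downward; lengths in mm; the calibration is good to about 2 mm. A picture is of the moment at which its call begins. calibration takes no time and is no camera call.
- ctrl.close_job(): hands the job in, once; it reports no verdict.
The state is a dict: "t": time; "qpos": joint angles; "qvel": joint speeds; "joint_torque": joint torques, N m; "ee_pos": TCP position; "orientation": TCP orientation; "ft_force": force on the tool from outside, world axes, zero at the start; "moment": the same for the moment, N m; "width": finger opening in mm.
Only numpy, scipy, OpenCV 4.12 (cv2) and the standard library are available. Lean on these libraries where they do the work, as an engineer would, in place of code of your own. Each camera call takes 0.05 s, during which the arm holds its last target. There are 200 camera calls.

TASK

The round charging outlet on the desk stands open: push its dark cap round with a fingertip by the white peg until the notch in the cap's edge meets the orange locating pin, then press the cap straight down until it sits fully home, flush with the grey collar. Do not force the cap down beside the pin, do not grip the peg or pull the cap up, and leave the other things on the desk where they are.

Things in the scene. Friction and masses are not known exactly. Their poses are not given: they have to be found in the camera images.
- charger: round grey charging outlet fixed to the desk: collar 144 mm across at the foot, 134 mm across at the rim, rim 34 mm above the desk, rim wall 6 mm thick. Origin: centre of its underside, on the cap's turning axis, z up. Its x axis points to the orange pin. A tall printer (over 0.35 m high) fills the desk behind and left of it: its front is at world x 0.53 and its right side at world y 0.08, and the gripper must keep clear of it, so come in over the front of the desk
- charger_pin (a point): the highest point of the orange locating pin, 9 mm in diameter with a domed tip, 52 mm from the outlet's axis just inside the collar and level with its rim (34 mm above the desk); a short orange bar on the collar beside it shows from above where it is
- cap_notch (a point): middle of the notch in the edge of the dark cap (disc 112 mm across, 8 mm thick), at the level of the cap's underside, 52 mm from the axis. The notch is 14 mm wide, open to the rim, with a white line on the cap pointing to it. The cap can sink only when this point is over charger_pin within about 2.5 mm to either side (the domed pin guides it in from about 4 mm); otherwise the cap stops on the pin after 2 to 4 mm
- cap_top (a point): centre of the cap's flat top face, on the turning axis: 44 mm above the desk while the cap stands open, 34 mm when it is fully home
- cap_peg: white finger peg: an upright post 12 mm in diameter and 18 mm high on the cap's top face; origin at its foot, level with the cap's top face, 34 mm from the axis, directly opposite the notch; nothing else rises above the cap's top
- cap (a joint): turning angle of the cap in rad, counterclockwise from above positive; 0 (or a full turn, 6.283) puts the notch over the pin. It starts anywhere from 0.7 to 5.6, can be turned either way any amount the job needs, and stays where it is left (about 0.04 N m of friction, so 1 to 2 N at the peg)
- cap_slide (a joint): how far the cap has been pressed down its stem, in m: 0 open at the start, 0.010 fully home; negative when pulled up. Pressing takes about 3 to 4 N on any part of the top; it does not spring back and stays where it is left
- mouse: loose black computer mouse 108x60x36 mm, bystander; origin at the centre of its underside
- memo_pad: loose yellow memo pad 76x76x11 mm, bystander; origin at the centre of its underside
- stapler: loose blue stapler 132x32x51 mm, bystander; origin at the centre of its underside
- calculator: loose desk calculator 128x92x25 mm, bystander; origin at the centre of its underside
- usb_adapter: loose white plug-in adapter 86x22x15 mm, bystander; origin at the centre of its underside
- carton_a: loose small white carton 50x85x22 mm, bystander; origin at the centre of its underside

How it is judged:
By the outcome, as a careful person would: the job done as asked, in the order asked, and still so for the second after the job is handed in, with the robot touching nothing.
It also fails if it takes over 48 s, if anything falls off the work surface, if the arm or the gripper's body presses on something with over 40 N, if the wrist force passes 120 N, or if a joint passes its speed limit or range.

## Working session

There is one attempt and no reset: what is moved stays moved. The work goes in short steps, Python scripts to look and compute and a shell command to move; the robot and the scene stay as the last step left them, time stands still between calls to the robot, and variables do not carry over. Pictures are saved under pics/ and viewed, about 8 in all and at most 12, crops included, and the job is handed in when it is done.

```bash
mkdir -p pics; cat > h.py <<'E'
import numpy as np, cv2
from workcell import get_obs, optics, ctrl
def cal(n):
    c=optics.calibration(n); return np.array(c["intrinsics"]),np.array(c["cam_to_world"]),c
def plane(n,uv,z):
    K,T,_=cal(n); d=np.linalg.inv(K)@[uv[0],uv[1],1]; d=T[:3,:3]@(d*[1,-1,-1]); o=T[:3,3]
    return o+d*(z-o[2])/d[2]
def proj(n,p):
    K,T,_=cal(n); q=T[:3,:3].T@(np.array(p)-T[:3,3])*[1,-1,-1]; q=K@q; return q[:2]/q[2]
def snap(n,f):
    im=np.array(optics.get_image(n))[:,:,::-1].copy(); cv2.imwrite(f"pics/{f}.png",im); return im
E
python3 - <<'E'
from h import *
a=snap("scene","s0");b=snap("top","t0")
for n in("scene","top"): print(optics.calibration(n))
cv2.imwrite("pics/both0.png",cv2.resize(np.hstack([a,b]),(800,300),interpolation=cv2.INTER_AREA))
print(get_obs())
E
```

```text
{'intrinsics': array([[458.06288868,   0.        , 257.68621838],
       [  0.        , 458.06288868, 193.15479114],
       [  0.        ,   0.        ,   1.        ]]), 'cam_to_world': array([[ 6.72191032e-01,  5.03184923e-01, -5.43106022e-01,
        -1.21674042e+02],
       [-7.40157247e-01,  4.74608753e-01, -4.76354679e-01,
        -4.91103403e+02],
       [ 1.80683794e-02,  7.22185201e-01,  6.91463715e-01,
         8.87874901e+02],
       [ 0.00000000e+00,  0.00000000e+00,  0.00000000e+00,
         1.00000000e+00]])}
{'intrinsics': array([[390.54937157,   0.        , 252.60958103],
       [  0.        , 390.54937157, 193.37489806],
       [  0.        ,   0.        ,   1.        ]]), 'cam_to_world': array([[-1.86458527e-01,  9.62544425e-01, -1.96828473e-01,
         3.21034337e+02],
       [-9.82460862e-01, -1.83079183e-01,  3.53930380e-02,
         1.03649451e+02],
       [-1.96782467e-03,  1.99975605e-01,  9.79798900e-01,
         1.03771250e+03],
       [ 0.00000000e+00,  0.00000000e+00,  0.00000000e+00,
         1.00000000e+00]])}
{'t': 0.1, 'qpos': array([ 1.26099897e+00,  4.23776138e-01,  1.63058542e+00, -4.76778650e-05,
        1.08858901e+00, -1.90308462e-02]), 'qvel': array([ 5.70175948e-05, -3.26092255e-03, -8.32855374e-04, -6.35719447e-04,
        7.71100499e-04,  5.62068287e-04]), 'joint_torque': array([-6.48153691e-04, -5.45619249e+01, -2.74324268e+01,  6.45733858e-02,
        1.88898045e-02, -4.77658216e-05]), 'ee_pos': array([179.03687405, 598.29900041, 221.9831707 ]), 'orientation': array([-4.55067042e-01, -3.10827592e+00,  2.11498538e-03]), 'ft_force': array([-0.52261187, -0.54835923,  0.90346856]), 'moment': array([ 0.00526378, -0.00815225, -0.01160541]), 'width': 87.74124111909947}
```

View pics/both0.png

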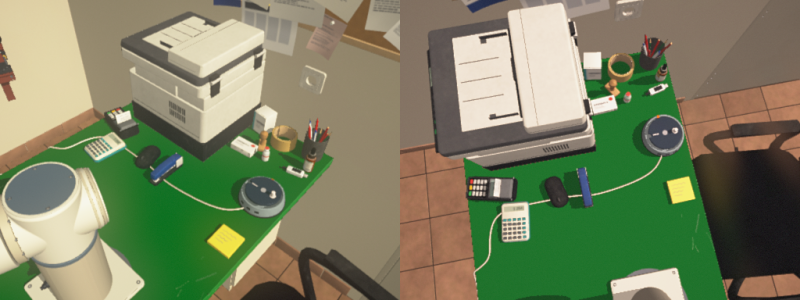

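The outlet is near scene px (335,250) and top px (336,173). The printer is to its left and the memo pad in front of it. I'll zoom in next.

```bash
python3 - <<'E'
from h import *
a=cv2.imread("pics/s0.png");b=cv2.imread("pics/t0.png")
A=a[215:285,295:375];B=b[138:208,296:376]
cv2.imwrite("pics/z0.png",np.hstack([cv2.resize(x,None,fx=5,fy=5,interpolation=cv2.INTER_CUBIC) for x in(A,B)]))
print(plane("top",(336,173),40),plane("scene",(335,250),40))
E
```

```text
[ 534.2332919 -158.4055997   40.       ] [ 525.77159825 -172.31604054   40.        ]
```

View pics/z0.png

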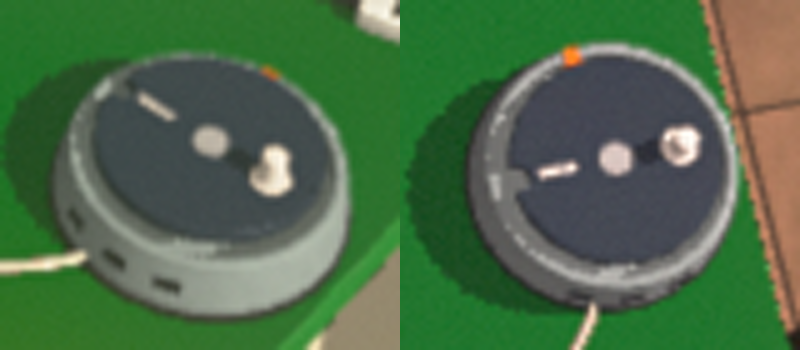

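Zoomed: the cap centre is at scene px (337,243) and top px (339,169.6). In the top crop, orange is at (572,57), the notch at (517,181) and the peg at (681,145). I'll get exact values with masks.

```bash
cat >> h.py <<'E'
def blobs(im,n,x0,x1,y0,y1):
    hsv=cv2.cvtColor(im,cv2.COLOR_BGR2HSV).astype(int); H,S,V=hsv[...,0],hsv[...,1],hsv[...,2]
    roi=np.zeros(H.shape,bool); roi[y0:y1,x0:x1]=1
    out={}
    m=(roi&(S>130)&(H>4)&(H<20)&(V>150)).astype(np.uint8); out["orange"]=m
    m2=(roi&(H>100)&(H<130)&(S>50)&(V<115)).astype(np.uint8); out["cap"]=m2
    res={}
    for k,mm in out.items():
        nn,l,st,c=cv2.connectedComponentsWithStats(mm)
        res[k]=[(st[i,4],c[i].round(2)) for i in range(1,nn) if st[i,4]>3]
        if k=="cap" and nn>1:
            i=1+np.argmax(st[1:,4]); cn=cv2.findContours((l==i).astype(np.uint8),cv2.RETR_EXTERNAL,cv2.CHAIN_APPROX_NONE)[0][0]
            hull=cv2.convexHull(cn); res["ell"]=cv2.fitEllipse(hull)
            disc=cv2.fillPoly(np.zeros_like(mm),[hull],1); b=((disc>0)&(V>150)&(S<90)).astype(np.uint8)
            n2,l2,s2,c2=cv2.connectedComponentsWithStats(b); res["bright"]=[(s2[j,4],c2[j].round(2)) for j in range(1,n2) if s2[j,4]>2]
    return res
ROI={"scene":(295,375,215,285),"top":(312,376-22,138,208)}
ROI["top"]=(296,376,138,208)
E
python3 - <<'E'
from h import *
for n,f in(("scene","s0"),("top","t0")):
    r=blobs(cv2.imread(f"pics/{f}.png"),n,*ROI[n]); print(n)
    for k,v in r.items(): print(k,v)
    print("ell centre z44",plane(n,r["ell"][0],44).round(1))
    for k,z in(("orange",34),("bright",44)):
        for s,c in r[k]: print(k,s,plane(n,c,z).round(1), "z62", plane(n,c,60).round(1))
E
```

```text
scene
orange []
cap []Traceback (most recent call last):
  File "<stdin>", line 5, in <module>
KeyError: 'ell'
```

```bash
python3 - <<'E'
from h import *
a=cv2.imread("pics/s0.png");b=cv2.imread("pics/t0.png")
h=lambda im,x,y:cv2.cvtColor(im,cv2.COLOR_BGR2HSV)[y,x]
for p in((349,229),(350,229),(335,255),(337,243),(328,235),(348,248)):print(p,h(a,*p))
for p in((330,149),(340,180),(339,169),(327,172),(352,167),(320,165)):print(p,h(b,*p))
E
```

```text
(349, 229) [ 20 191 148]
(350, 229) [ 32 164 118]
(335, 255) [90 34 76]
(337, 243) [ 19  28 188]
(328, 235) [93 30 77]
(348, 248) [ 18  45 164]
(330, 149) [ 14 224 252]
(340, 180) [109  47  87]
(339, 169) [  7  27 217]
(327, 172) [  9  37 239]
(352, 167) [ 10  49 214]
(320, 165) [112  46  83]
```

```bash
sed -i 's/(H<20)&(V>150)/(H<24)\&(V>120)/; s/(H>100)&(H<130)&(S>50)&(V<115)/(H>86)\&(H<130)\&(S>22)\&(S<90)\&(V<105)\&(V>55)/' h.py
cat > m.py <<'E'
from h import *
import sys
def run(fs):
  for n,f in zip(("scene","top"),fs):
    r=blobs(cv2.imread(f"pics/{f}.png"),n,*ROI[n]); print(n,"ell",r.get("ell"))
    if "ell" in r: print("ell centre z44",plane(n,r["ell"][0],44).round(1))
    for k,z in(("orange",34),("bright",44)):
        for s,c in r.get(k,[]): print(k,s,c,plane(n,c,z).round(1), "z62", plane(n,c,62).round(1))
run(sys.argv[1:])
E
python3 m.py s0 t0
```

```text
scene ell ((336.9626770019531, 244.2664031982422), (34.268028259277344, 45.98627471923828), 106.17350006103516)
ell centre z44 [ 540.4 -167.    44. ]
orange 4 [349.  229.5] [ 608.5 -157.5   34. ] z62 [ 584.5 -168.4   62. ]
bright 12 [325.5  235.83] [ 543.3 -131.1   44. ] z62 [ 529.1 -138.8   62. ]
bright 25 [336.56 242.92] [ 543.2 -163.9   44. ] z62 [ 529.  -170.9   62. ]
bright 56 [349.3 249. ] [ 548.5 -196.9   44. ] z62 [ 534.2 -203.2   62. ]
top ell ((338.7018127441406, 169.776611328125), (40.01587677001953, 42.22407913208008), 115.9726791381836)
ell centre z44 [ 540.6 -166.3   44. ]
orange 12 [330.  148.5] [ 604.7 -159.7   34. ] z62 [ 596.7 -152.3   62. ]
bright 45 [352.04 166.47] [ 542.8 -202.9   44. ] z62 [ 538.8 -197.3   62. ]
bright 30 [338.63 169.37] [ 541.7 -166.4   44. ] z62 [ 537.7 -161.5   62. ]
bright 16 [327.44 171.5 ] [ 541.5 -136.2   44. ] z62 [ 537.5 -131.9   62. ]
```

Both views agree: the outlet axis is at about (541.5,-165.5) and the cap top at z≈44. The pin bearing is about 5.5° and the notch about 90°, so the cap needs about 84.5° clockwise. I'll push from the peg's +x side with closed fingers, keeping the face tangential. First I transit over the front of the desk.

```bash
cat > go.py <<'E'
import sys
from h import *
from scipy.spatial.transform import Rotation as Ro
o=get_obs(); R=Ro.from_rotvec(o["orientation"]); M=R.as_matrix()
x,y,z,yaw=map(float,sys.argv[1:5])  # yaw: world angle of tool y, deg
d=M.T@(np.array([x,y,z])-o["ee_pos"]); a=np.radians(yaw); yt=np.array([np.cos(a),np.sin(a),0]); zt=np.array([0,0,-1.]); 
D=Ro.from_matrix(M.T@np.column_stack([np.cross(yt,zt),yt,zt])).as_rotvec()
print("t",o["t"],"pos",o["ee_pos"].round(1),"F",o["ft_force"].round(1),"w",round(o["width"],1),"yaw",np.degrees(np.arctan2(M[1,1],M[0,1])).round(1)); print("shift",d.round(1),"rot",D.round(3))
E
python3 -m jog '{"delta_rot":[[0,0,0],[0,0,0],[0,0,0],[0,0,0],[0,0,0]],"translation":[[-32,-37,0],[-64,-74,0],[-96,-111,0],[-128,-148,0],[-160,-185,0]],"hand":[-1,-1,-1,-1,-1]}'
python3 -m jog '{"delta_rot":[[0,0,0],[0,0,0],[0,0,0],[0,0,0],[0,0,0]],"translation":[[-32,-37,0],[-64,-74,0],[-96,-111,0],[-128,-148,0],[-160,-185,0]],"hand":[-1,-1,-1,-1,-1]}'
python3 go.py 561 -200 130 90
```

```text
t: 0.6
ee_pos: [279.6, 373.7, 222.5]
orientation: [-0.454, -3.109, 0.001]
ft_force: [1.5, 1.1, -0.0]
width: 51.3
t: 1.1
ee_pos: [379.9, 150.7, 222.7]
orientation: [0.455, 3.108, 0.0]
ft_force: [1.1, 0.6, 0.8]
width: 11.6
t 1.1 pos [379.9 150.7 222.7] F [1.1 0.6 0.8] w 11.6 yaw 73.4
shift [-273.9 -284.1   92.7] rot [ 0.    0.   -0.29]
```

```bash

python3 -m jog '{"delta_rot":[[0,0,-0.06],[0,0,-0.12],[0,0,-0.18],[0,0,-0.24],[0,0,-0.29]],"translation":[[-34,-35,0],[-68,-70,0],[-102,-105,0],[-136,-140,0],[-170,-175,0]],"hand":[-1,-1,-1,-1,-1]}' >/dev/null
python3 go.py 561 -200 130 90
```

```text
t 1.6 pos [492.7 -66.  222.6] F [ 0.5  0.6 -0.2] w 0.3 yaw 90.1
shift [ -68.2 -134.1   92.5] rot [ 0.    -0.     0.001]
```

```bash

python3 -m jog '{"delta_rot":[[0,0,0],[0,0,0],[0,0,0],[0,0,0],[0,0,0]],"translation":[[-20,-35,10],[-40,-70,25],[-60,-105,50],[-73,-134,90],[-73,-134,110]],"hand":[-1,-1,-1,-1,-1]}'
python3 -m jog '{"delta_rot":[[0,0,0],[0,0,0]],"translation":[[0,0,0],[0,0,0]],"hand":[-1,-1]}'
python3 go.py 566 -200 52 90
python3 - <<'E'
from h import *
a=snap("scene","s1");b=snap("top","t1")
A=a[190:280,290:380];B=b[128:218,290:380]
cv2.imwrite("pics/z1.png",np.hstack([cv2.resize(x,None,fx=4.4,fy=4.4,interpolation=cv2.INTER_CUBIC) for x in(A,B)]))
for n in("scene","top"):print(proj(n,get_obs()["ee_pos"]))
E
```

```text
t: 2.1
ee_pos: [565.5, -200.9, 109.7]
orientation: [-0.006, -3.14, 0.0]
ft_force: [-0.3, 0.7, -0.1]
width: 0.1
t: 2.3
ee_pos: [564.8, -197.6, 112.5]
orientation: [-0.001, -3.14, -0.001]
ft_force: [0.9, 0.5, -0.1]
width: 0.6
t 2.3 pos [ 564.8 -197.6  112.5] F [ 0.9  0.5 -0.1] w 0.6 yaw 90.0
shift [-1.3 -2.4 60.5] rot [ 0.001 -0.001 -0.001]
[358.61708804 225.27256261]
[354.78045849 150.3534202 ]
```

View pics/z1.png

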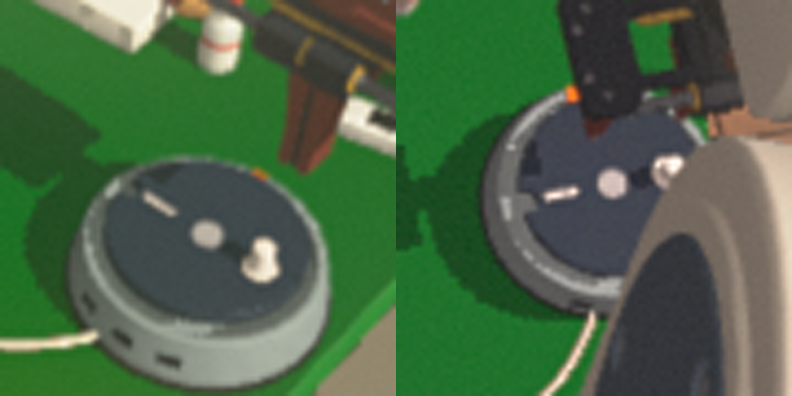

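The tip shows at scene crop (300,165), where kinematics predicts it, on the +x side of the peg. The top view is partly blocked by the arm. I'll descend beside the peg.

```bash

python3 -m jog '{"delta_rot":[[0,0,0],[0,0,0],[0,0,0],[0,0,0],[0,0,0]],"translation":[[-2,-1,20],[-2,-1,40],[-2,-1,50],[-2,-1,57],[-2,-1,57]],"hand":[-1,-1,-1,-1,-1]}'
python3 go.py 557 -199.5 51 90
python3 - <<'E'
from h import *
a=snap("scene","s2");b=snap("top","t2")
A=a[190:280,290:380];B=b[128:218,290:380]
cv2.imwrite("pics/z2.png",np.hstack([cv2.resize(x,None,fx=4.4,fy=4.4,interpolation=cv2.INTER_CUBIC) for x in(A,B)]))
p=get_obs()["ee_pos"]
for n in("scene","top"):print(proj(n,p),proj(n,p+[0,0,80]))
E
```

```text
t: 2.9
ee_pos: [567.2, -198.6, 55.8]
orientation: [-0.001, -3.141, -0.0]
ft_force: [0.5, 0.9, 1.2]
width: 0.5
t 2.9 pos [ 567.2 -198.6   55.8] F [0.5 0.9 1.2] w 0.5 yaw 90.0
shift [10.2 -0.9  4.8] rot [ 0. -0. -0.]
[355.38658375 241.4950064 ] [361.25845486 218.46825043]
[349.5018668  156.39554178] [357.49638476 146.68895385]
```

View pics/z2.png

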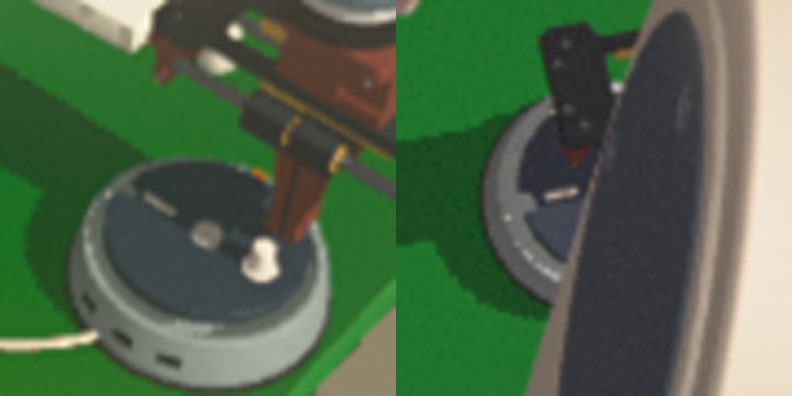

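The finger stands just behind the peg, scene crop (290,225) against peg (262,258). I'll compute the arc waypoints in tool axes and type them.

```bash
cat > arc.py <<'E'
import sys
from h import *
from scipy.spatial.transform import Rotation as Ro
C=np.array([541.5,-165.5]); off=float(sys.argv[1]); z=float(sys.argv[2])
o=get_obs(); M=Ro.from_rotvec(o["orientation"]).as_matrix()
print("t",o["t"],"pos",o["ee_pos"].round(1),"F",o["ft_force"].round(1))
for f in map(float,sys.argv[3:]):
    a=np.radians(f); u=np.array([np.cos(a),np.sin(a)]); t=np.array([-u[1],u[0]]); p=C+34*u+off*t
    yt=np.r_[-u,0]; zt=np.array([0,0,-1.])
    D=Ro.from_matrix(M.T@np.column_stack([np.cross(yt,zt),yt,zt])).as_rotvec()
    print(f,(M.T@(np.r_[p,z]-o["ee_pos"])).round(1),D.round(3))
E
python3 -m jog '{"delta_rot":[[0,0,0],[0,0,0],[0,0,0]],"translation":[[4,-1,5],[7,-1,5],[7,-1,5]],"hand":[-1,-1,-1]}'
python3 arc.py 16 51 -90 -97 -104 -111 -118 -125
```

```text
t: 3.3
ee_pos: [559.6, -199.9, 50.7]
orientation: [-0.002, -3.141, -0.0]
ft_force: [-0.2, 1.3, 0.3]
width: 0.6
t 3.3 pos [ 559.6 -199.9   50.7] F [-0.2  1.3  0.3]
-90.0 [ 2.1  0.4 -0.3] [ 0.    -0.001 -0.001]
-97.0 [ 6.3 -1.3 -0.3] [ 0.    -0.001  0.121]
-104.0 [10.8 -2.5 -0.3] [ 0.    -0.001  0.243]
-111.0 [15.3 -3.1 -0.3] [ 0.    -0.001  0.365]
-118.0 [19.9 -3.2 -0.3] [ 0.    -0.001  0.488]
-125.0 [24.5 -2.7 -0.3] [ 0.    -0.001  0.61 ]
```

```bash

python3 -m jog '{"delta_rot":[[0,0,0.12],[0,0,0.24],[0,0,0.36],[0,0,0.49],[0,0,0.61]],"translation":[[6.3,-1.3,0],[10.8,-2.5,0],[15.3,-3.1,0],[19.9,-3.2,0],[24.5,-2.7,0]],"hand":[-1,-1,-1,-1,-1]}'
python3 arc.py 16 51 -125 -132 -139 -146 -153 -160
```

```text
t: 3.8
ee_pos: [536.2, -203.2, 51.1]
orientation: [0.952, 2.992, -0.001]
ft_force: [0.9, -1.1, -0.7]
width: 0.6
t 3.8 pos [ 536.2 -203.2   51.1] F [ 0.9 -1.1 -0.7]
-125.0 [ 1.3 -0.1  0.1] [ 0.     0.002 -0.005]
-132.0 [ 5.6 -1.8  0.1] [0.    0.002 0.117]
-139.0 [10.  -3.   0.1] [0.    0.002 0.239]
-146.0 [14.6 -3.6  0.1] [0.001 0.002 0.361]
-153.0 [19.2 -3.7  0.1] [0.001 0.002 0.483]
-160.0 [23.7 -3.2  0.1] [0.001 0.002 0.606]
```

```bash

python3 -m jog '{"delta_rot":[[0,0,0.12],[0,0,0.24],[0,0,0.36],[0,0,0.48],[0,0,0.6]],"translation":[[5,-1.8,0],[9.5,-3,0],[14,-3.6,0],[18.5,-3.7,0],[23,-3.2,0]],"hand":[-1,-1,-1,-1,-1]}'
python3 -m jog '{"delta_rot":[[0,0,0]],"translation":[[0,0,0]],"hand":[-1]}'
python3 arc.py 16 51 -160 -165 -170
python3 - <<'E'
from h import *
a=snap("scene","s3");b=snap("top","t3")
A=a[190:280,290:380];B=b[128:218,290:380]
cv2.imwrite("pics/z3.png",np.hstack([cv2.resize(x,None,fx=4.4,fy=4.4,interpolation=cv2.INTER_CUBIC) for x in(A,B)]))
E
python3 m.py s3 t3
```

```text
t: 4.3
ee_pos: [515.0, -192.5, 51.0]
orientation: [1.794, 2.578, -0.0]
ft_force: [-1.1, -0.4, 0.4]
width: 0.9
t: 4.4
ee_pos: [514.8, -192.0, 50.9]
orientation: [1.789, 2.582, -0.0]
ft_force: [0.6, -0.0, -0.2]
width: 0.5
t 4.4 pos [ 514.8 -192.    50.9] F [ 0.6 -0.  -0.2]
-160.0 [-0.2  0.1 -0.1] [0.   0.   0.01]
-165.0 [ 2.8 -1.1 -0.1] [0.    0.    0.097]
-170.0 [ 6.  -2.1 -0.1] [0.    0.    0.184]
scene ell ((330.1667785644531, 254.26766967773438), (10.427407264709473, 32.109580993652344), 114.71861267089844)
ell centre z44 [ 504.4 -173.    44. ]
orange 48 [358.17 216.58] [ 661.9 -149.6   34. ] z62 [ 636.3 -160.8   62. ]
orange 10 [355.1 226.7] [ 626.9 -163.4   34. ] z62 [ 602.4 -174.1   62. ]
orange 8 [356.25 237.5 ] [ 598.7 -185.5   34. ] z62 [ 575.  -195.5   62. ]
top ell ((332.6541748046875, 170.43919372558594), (27.962749481201172, 40.395870208740234), 167.94671630859375)
ell centre z44 [ 541.8 -150.3   44. ]
orange 12 [329.83 148.83] [ 603.8 -159.    34. ] z62 [ 595.9 -151.7   62. ]
bright 3 [327.67 153.67] [ 589.  -147.7   44. ] z62 [ 584.2 -143.2   62. ]
bright 15 [332. 159.] [ 572.6 -155.7   44. ] z62 [ 568. -151.   62.]
bright 30 [338.63 169.37] [ 541.7 -166.4   44. ] z62 [ 537.7 -161.5   62. ]
bright 11 [344.27 179.27] [ 512.9 -174.7   44. ] z62 [ 509.4 -169.7   62. ]
```

View pics/z3.png

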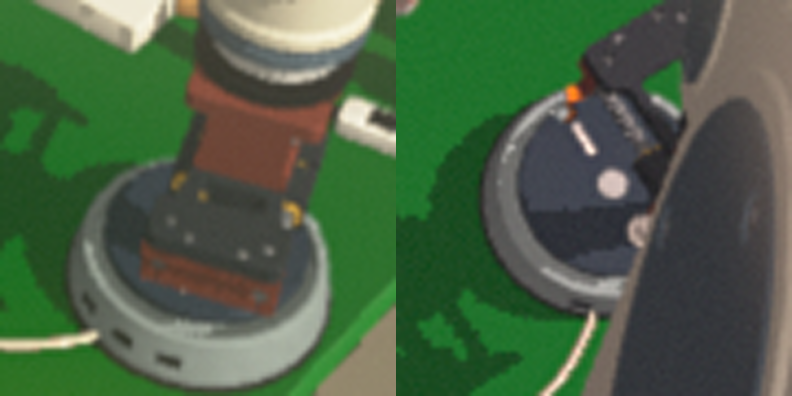

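Top view: the white line is at 19° and the pin bar at about 6.2°, with the peg visible at crop (640,230). About 13° remains. I'll push 11° and re-measure.

```bash

python3 -m jog '{"delta_rot":[[0,0,0.05],[0,0,0.1],[0,0,0.15],[0,0,0.2],[0,0,0.2]],"translation":[[1.3,-0.6,0],[2.8,-1.1,0],[4.7,-1.7,0],[6.6,-2.2,0],[6.6,-2.2,0]],"hand":[-1,-1,-1,-1,-1]}'
python3 arc.py 16 51 -171 -172 -173 -174
python3 - <<'E'
from h import *
a=snap("scene","s4");b=snap("top","t4")
E
python3 m.py s4 t4 | sed -n '/^top/,$p'
```

```text
t: 5.0
ee_pos: [510.8, -186.7, 50.8]
orientation: [2.034, 2.394, -0.0]
ft_force: [-0.4, -0.0, 0.6]
width: 0.4
t 5.0 pos [ 510.8 -186.7   50.8] F [-0.4 -0.   0.6]
-171.0 [ 0.2 -0.3 -0.2] [0.    0.    0.005]
-172.0 [ 0.8 -0.6 -0.2] [0.    0.    0.022]
-173.0 [ 1.4 -0.8 -0.2] [0.   0.   0.04]
-174.0 [ 2.  -1.1 -0.2] [0.    0.    0.057]
top ell ((347.838134765625, 295.53094482421875), (40.07075881958008, 270.393798828125), 4.72943639755249)
ell centre z44 [ 224.4 -114.9   44. ]
orange 23 [330.43 150.04] [ 600.2 -159.8   34. ] z62 [ 592.4 -152.5   62. ]
```

```bash
cat > ln.py <<'E'
import sys
from h import *
b=cv2.imread(f"pics/{sys.argv[1]}.png"); h=cv2.cvtColor(b,cv2.COLOR_BGR2HSV).astype(int)
y,x=np.mgrid[:384,:512]; r=np.hypot(x-338.7,y-169.6)
br=((h[...,2]>135)&(h[...,1]<90)&(r<18)).astype(np.uint8)
og=((h[...,1]>130)&(h[...,0]>4)&(h[...,0]<24)&(h[...,2]>120)&(r<30)).astype(np.uint8)
c0=plane("top",(338.63,169.37),44)
for k,m,z in(("br",br,44),("or",og,34)):
    n,l,s,c=cv2.connectedComponentsWithStats(m)
    for i in range(1,n):
        if s[i,4]>3:
            p=plane("top",c[i],z)-c0; print(k,s[i,4],c[i].round(2),"r",np.hypot(p[0],p[1]).round(1),"ang",np.degrees(np.arctan2(p[1],p[0])).round(2))
c=b[140:205,306:376]; cv2.imwrite(f"pics/c_{sys.argv[1]}.png",cv2.resize(c,None,fx=8,fy=8,interpolation=cv2.INTER_CUBIC))
E
python3 ln.py t3; python3 ln.py t4; python3 ln.py t0
```

```text
br 18 [332.28 159.11] r 32.1 ang 18.27
br 33 [338.73 169.33] r 0.3 ang -79.81
br 22 [344.73 179.86] r 31.9 ang -163.37
or 12 [329.83 148.83] r 62.6 ang 6.77
br 15 [334.4 158.6] r 31.0 ang 7.81
br 4 [345.5 158.5] r 35.5 ang -43.99
br 34 [338.68 169.41] r 0.2 ang -144.86
br 24 [342.79 180.88] r 32.5 ang -173.75
or 23 [330.43 150.04] r 58.9 ang 6.39
br 53 [351.68 166.36] r 35.7 ang -87.49
br 34 [338.59 169.32] r 0.2 ang 28.77
br 17 [327.29 171.59] r 30.6 ang 90.57
or 12 [330.  148.5] r 63.3 ang 6.1
```

View pics/c_t4.png

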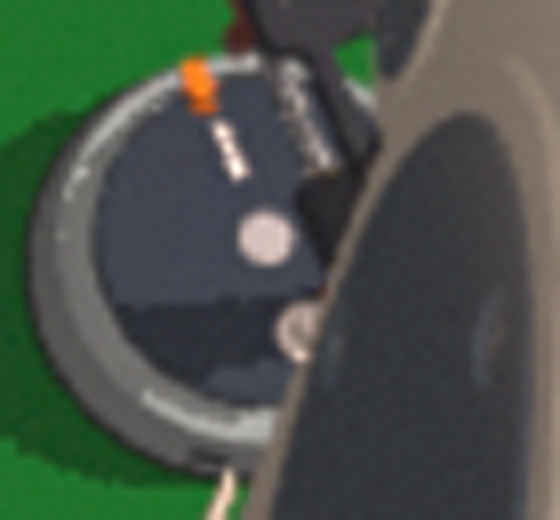

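The orange pin now shows inside the notch at crop (200,95). The line reads 7.8° and the pin 6.4°, so I need about 1.4° more.

```bash

python3 -m jog '{"delta_rot":[[0,0,0.013],[0,0,0.026],[0,0,0.026]],"translation":[[0.5,-0.2,0],[0.9,-0.3,0],[0.9,-0.3,0]],"hand":[-1,-1,-1]}'
python3 arc.py 16 51 -172
for i in 5 6 7; do python3 -c "from h import *;snap('top','t$i')"; python3 ln.py t$i; done
```

```text
t: 5.4
ee_pos: [510.2, -185.8, 50.7]
orientation: [2.068, 2.365, -0.0]
ft_force: [-0.1, -1.7, 0.8]
width: 0.5
t 5.4 pos [ 510.2 -185.8   50.7] F [-0.1 -1.7  0.8]
-172.0 [-0.2 -0.2 -0.3] [-0.     0.    -0.006]
br 15 [334.6  158.07] r 32.3 ang 5.99
br 33 [338.73 169.33] r 0.3 ang -79.81
br 22 [342.14 181.18] r 32.8 ang -177.09
or 22 [330.45 149.91] r 59.2 ang 6.22
br 15 [334.6  158.07] r 32.3 ang 5.99
br 34 [338.68 169.41] r 0.2 ang -144.86
br 22 [342.14 181.18] r 32.8 ang -177.09
or 22 [330.45 149.91] r 59.2 ang 6.22
br 15 [334.6  158.07] r 32.3 ang 5.99
br 34 [338.68 169.41] r 0.2 ang -144.86
br 22 [342.14 181.18] r 32.8 ang -177.09
or 22 [330.45 149.91] r 59.2 ang 6.22
```

Aligned: line 6.0°, pin 6.2°. Next I back off the peg, rise and move over the cap centre.

```bash

python3 -m jog '{"delta_rot":[[0,0,0],[0,0,0],[0,0,0],[0,0,0]],"translation":[[-6,0,0],[-8,0,-10],[-8,0,-28],[-8,0,-28]],"hand":[-1,-1,-1,-1]}'
python3 go.py 543 -165.5 78 7
```

```text
t: 5.95
ee_pos: [512.9, -194.5, 80.9]
orientation: [2.066, 2.362, 0.002]
ft_force: [0.1, -0.1, 0.6]
width: 0.3
t 5.95 pos [ 512.9 -194.5   80.9] F [ 0.1 -0.1  0.6] w 0.3 yaw 7.7
shift [24.8 33.7  2.9] rot [0.004 0.002 0.012]
```

```bash

python3 -m jog '{"delta_rot":[[0,0,0],[0,0,0],[0,0,0]],"translation":[[12,17,0],[25,34,0],[25,34,0]],"hand":[-1,-1,-1]}'
python3 -m jog '{"delta_rot":[[0,0,0],[0,0,0],[0,0,0],[0,0,0]],"translation":[[0,0,15],[0,0,25],[0,0,30],[0,0,30]],"hand":[-1,-1,-1,-1]}'
python3 -c "from h import *;snap('top','t8')"; python3 ln.py t8
```

```text
t: 6.25
ee_pos: [543.3, -163.4, 78.8]
orientation: [2.065, 2.366, 0.001]
ft_force: [0.2, -0.1, 0.3]
width: 0.2
t: 6.65
ee_pos: [540.3, -164.5, 47.2]
orientation: [-2.067, -2.363, 0.002]
ft_force: [-0.1, -0.6, -0.3]
width: 0.3
br 103 [339.87 170.17] r 3.9 ang -135.35
br 278 [350.   169.99] r 29.8 ang -103.99
```

```bash

python3 -m jog '{"delta_rot":[[0,0,0],[0,0,0],[0,0,0],[0,0,0],[0,0,0]],"translation":[[0,0,1.5],[0,0,3],[0,0,4],[0,0,5],[0,0,5]],"hand":[-1,-1,-1,-1,-1]}'
python3 -m jog '{"delta_rot":[[0,0,0],[0,0,0],[0,0,0],[0,0,0],[0,0,0]],"translation":[[0,0,1],[0,0,2],[0,0,3],[0,0,3],[0,0,3]],"hand":[-1,-1,-1,-1,-1]}'
```

```text
t: 7.2
ee_pos: [541.8, -164.5, 43.9]
orientation: [2.067, 2.365, 0.0]
ft_force: [0.0, -0.2, 0.4]
width: 0.4
t: 7.7
ee_pos: [541.8, -164.4, 40.7]
orientation: [2.068, 2.365, 0.0]
ft_force: [0.7, -0.9, 1.5]
width: 0.7
```

```bash

python3 -m jog '{"delta_rot":[[0,0,0],[0,0,0],[0,0,0],[0,0,0]],"translation":[[0,0,1],[0,0,2],[0,0,3],[0,0,3]],"hand":[-1,-1,-1,-1]}'
python3 -m jog '{"delta_rot":[[0,0,0],[0,0,0],[0,0,0],[0,0,0]],"translation":[[0,0,1],[0,0,2],[0,0,2],[0,0,2]],"hand":[-1,-1,-1,-1]}'
```

```text
t: 8.1
ee_pos: [541.8, -164.5, 37.6]
orientation: [2.068, 2.365, 0.0]
ft_force: [0.5, -0.2, 1.7]
width: 0.7
t: 8.5
ee_pos: [541.7, -164.4, 35.6]
orientation: [2.068, 2.365, 0.0]
ft_force: [0.1, -0.8, 1.1]
width: 0.7
```

It has passed the pin's stop depth of 2–4 mm with little force. I'll carry on to the bottom.

```bash

python3 -m jog '{"delta_rot":[[0,0,0],[0,0,0],[0,0,0],[0,0,0]],"translation":[[0,0,1],[0,0,1.5],[0,0,1.5],[0,0,1.5]],"hand":[-1,-1,-1,-1]}'
python3 -m jog '{"delta_rot":[[0,0,0],[0,0,0],[0,0,0],[0,0,0]],"translation":[[0,0,0.5],[0,0,1],[0,0,1],[0,0,1]],"hand":[-1,-1,-1,-1]}'
```

```text
t: 8.9
ee_pos: [541.7, -164.4, 34.3]
orientation: [2.068, 2.365, 0.0]
ft_force: [0.3, -1.2, 4.4]
width: 0.6
t: 9.3
ee_pos: [541.8, -164.4, 34.1]
orientation: [2.067, 2.365, 0.0]
ft_force: [-2.6, 0.9, 13.4]
width: 0.2
```

It is on the hard stop at z 34.1. I'll add one small extra push, then lift straight off and look.

```bash

python3 -m jog '{"delta_rot":[[0,0,0],[0,0,0],[0,0,0]],"translation":[[0,0,0.6],[0,0,0.6],[0,0,0.6]],"hand":[-1,-1,-1]}'
python3 -m jog '{"delta_rot":[[0,0,0],[0,0,0],[0,0,0],[0,0,0],[0,0,0]],"translation":[[0,0,-10],[0,0,-40],[0,0,-80],[0,0,-120],[0,0,-160]],"hand":[-1,-1,-1,-1,-1]}'
python3 go.py 400 50 200 7
```

```text
t: 9.6
ee_pos: [541.8, -164.4, 34.0]
orientation: [2.067, 2.365, 0.0]
ft_force: [-4.1, 1.4, 19.1]
width: 0.5
t: 10.1
ee_pos: [540.7, -164.0, 193.6]
orientation: [-2.067, -2.364, 0.001]
ft_force: [1.1, -0.3, -0.5]
width: 0.5
t 10.1 pos [ 540.7 -164.   193.6] F [ 1.1 -0.3 -0.5] w 0.5 yaw 7.7
shift [ 230.9 -110.9   -6. ] rot [-0.002 -0.001  0.012]
```

```bash

python3 -m jog '{"delta_rot":[[0,0,0],[0,0,0],[0,0,0],[0,0,0],[0,0,0]],"translation":[[40,-20,0],[80,-40,0],[120,-60,0],[160,-80,0],[200,-100,0]],"hand":[-1,-1,-1,-1,-1]}'
python3 -m jog '{"delta_rot":[[0,0,0],[0,0,0],[0,0,0],[0,0,0]],"translation":[[45,0,0],[90,0,0],[90,0,0],[90,0,0]],"hand":[-1,-1,-1,-1]}'
python3 - <<'E'
from h import *
a=snap("scene","s9");b=snap("top","t9")
A=a[215:285,295:375];B=b[138:208,296:376]
z=np.hstack([cv2.resize(x,None,fx=5,fy=5,interpolation=cv2.INTER_CUBIC) for x in(A,B)])
cv2.imwrite("pics/z9.png",np.vstack([cv2.resize(np.hstack([a,b]),(800,250),interpolation=cv2.INTER_AREA),z]))
E
python3 ln.py t9
```

```text
t: 10.6
ee_pos: [414.0, 21.6, 192.3]
orientation: [-2.068, -2.364, 0.001]
ft_force: [0.2, 0.6, 1.0]
width: 0.3
t: 11.0
ee_pos: [403.1, 110.4, 192.4]
orientation: [-2.064, -2.368, 0.001]
ft_force: [0.3, -0.0, 0.1]
width: 0.2
br 17 [333.71 159.18] r 30.2 ang 12.18
br 36 [337.97 170.39] r 3.3 ang 135.49
br 47 [343.   181.87] r 35.2 ang -174.37
or 28 [330.68 150.64] r 57.1 ang 6.33
```

View pics/z9.png

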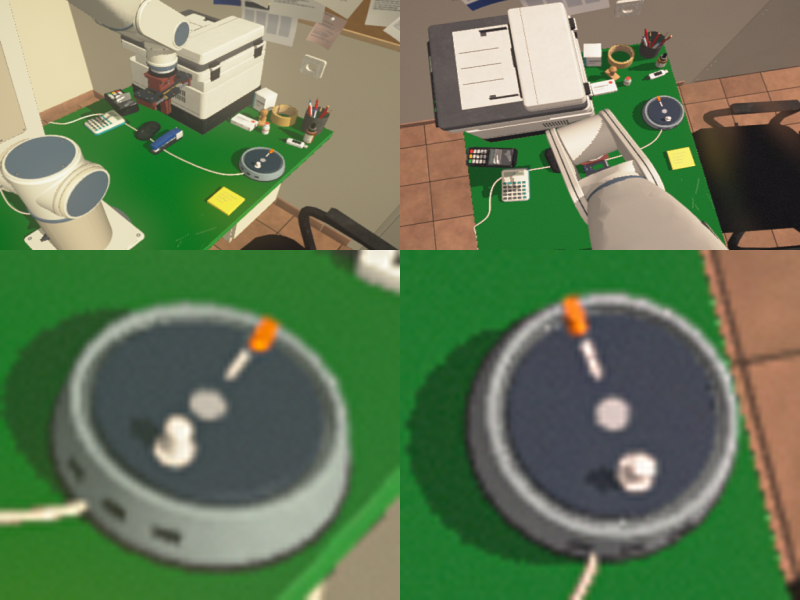

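The cap sits level inside the collar with the pin in the notch: the line leads to the orange at top crop (577,315), and bystanders look unmoved. I'll check the height from the centre disc in both views, then hand in.

```bash
python3 - <<'E'
from h import *
for z in(34,36,44): print(z,proj("top",(541.7,-166.4,z)).round(2),proj("scene",(543.2,-163.9,z)).round(2))
s=cv2.imread("pics/s9.png");h=cv2.cvtColor(s,cv2.COLOR_BGR2HSV).astype(int);y,x=np.mgrid[:384,:512]
m=(h[...,2]>135)&(h[...,1]<90)&(np.hypot(x-336.5,y-245)<5);print("scene disc",x[m].mean(),y[m].mean(),"top disc 337.97 170.39")
a,b=cv2.imread("pics/s0.png"),s
d=(cv2.absdiff(a,b).max(2)>60).astype(np.uint8)
n,l,st,c=cv2.connectedComponentsWithStats(d);print([(tuple(st[i])) for i in range(1,n) if st[i,4]>40])
E
python3 -c "from workcell import ctrl;print(ctrl.close_job())"
```

```text
34 [337.83 170.34] [335.99 245.61]
36 [337.99 170.15] [336.11 245.08]
44 [338.63 169.36] [336.56 242.93]
scene disc 336.0 245.5 top disc 337.97 170.39
[(np.int32(138), np.int32(0), np.int32(98), np.int32(50), np.int32(2469)), (np.int32(223), np.int32(34), np.int32(19), np.int32(37), np.int32(505)), (np.int32(0), np.int32(47), np.int32(20), np.int32(82), np.int32(816)), (np.int32(183), np.int32(51), np.int32(49), np.int32(26), np.int32(182)), (np.int32(205), np.int32(52), np.int32(16), np.int32(10), np.int32(72)), (np.int32(185), np.int32(66), np.int32(43), np.int32(37), np.int32(704)), (np.int32(185), np.int32(99), np.int32(61), np.int32(53), np.int32(1465)), (np.int32(148), np.int32(142), np.int32(20), np.int32(16), np.int32(170)), (np.int32(195), np.int32(153), np.int32(14), np.int32(16), np.int32(66)), (np.int32(211), np.int32(156), np.int32(8), np.int32(19), np.int32(83)), (np.int32(138), np.int32(170), np.int32(23), np.int32(17), np.int32(65)), (np.int32(0), np.int32(174), np.int32(58), np.int32(75), np.int32(1857)), (np.int32(97), np.int32(214), np.int32(36), np.int32(53), np.int32(938)), (np.int32(318), np.int32(227), np.int32(33), np.int32(17), np.int32(111)), (np.int32(345), np.int32(244), np.int32(9), np.int32(10), np.int32(64)), (np.int32(326), np.int32(248), np.int32(8), np.int32(11), np.int32(65)), (np.int32(85), np.int32(260), np.int32(56), np.int32(72), np.int32(1987)), (np.int32(0), np.int32(277), np.int32(41), np.int32(52), np.int32(983)), (np.int32(130), np.int32(284), np.int32(10), np.int32(22), np.int32(48)), (np.int32(0), np.int32(296), np.int32(38), np.int32(56), np.int32(871)), (np.int32(110), np.int32(304), np.int32(16), np.int32(23), np.int32(52))]
the job is handed in; nothing more can be done
None
```

The cap is turned onto the pin and pressed fully home, and the job is handed in at about 11 s of robot time. I pushed the peg about 84° clockwise with closed fingertips, backed off, pressed the cap straight down at its centre, then lifted clear.

- **Alignment:** just before pressing, the white line read 6.0° and the pin 6.2°. Afterwards the same measurement gave 12° for the line, because it assumes the open height of 44 mm. I did not redo it at 34 mm. In the last picture the orange pin sits in the notch.
- **Pressing:** the cap went past the 2–4 mm depth where it would stop on the pin with under 2 N. It stopped hard at z = 34.0 mm, with a peak of about 19 N.
- **Height:** the disc at the cap's centre matched a height of 34 mm in both views, within 0.15 px, so the cap is flush with the collar.
- **Other things on the desk:** none looked moved in the last picture. The before-and-after difference also flagged patches I put down to the arm and its shadow without checking each one.

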